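# Snap the clip cover onto the biscuit tub

## Robot

A 7-joint arm with a two-finger parallel gripper is mounted at the origin on the work surface. World frame = base frame: x ahead of the robot, y to its left, z up, the work surface at z = 0. Lengths are in m, angles in degrees, forces in N, time in s.
With the tool pointing down it reaches from about 0.425 to 0.875 m from the base axis. Payload 4.7 kg.
Tool frame: the origin (TCP) lies between the finger pads; the fingertips stand 19 mm ahead of it and the grasp point (between the pads) is the TCP; x points along the fingers, z is the direction in which the jaws open and shut, and the axes are right-handed (so a half turn about x gives the same grasp; the last joint's range is limited). The gripper opens to 87 mm and grips with 3 to 60 N. Pads are 19 mm wide; open, the fingers measure 117 mm over their backs; the gripper's body (75 mm by 190 mm) begins 51 mm behind the grasp point.
Start: joints at [68.474, 18.392, -4.016, 83.108, 1.295, 78.541, -3.26], TCP at [0.247, -0.601, 0.242] pointing down, gripper open.
Joint ranges: [-163.93, 163.93], [-17.29, 119.83], [-79.2, 71.16], [3.27, 140.29], [-89.18, 269.18], [5.43, 117.66], [-154.24, 154.24]. Speed limits (degrees/s): [147.25, 147.25, 180, 180, 180, 180, 180].

## Interface

Orientations are given as [roll, pitch, yaw] about the fixed x, y, z axes, in that order (R = Rz(yaw) Ry(pitch) Rx(roll)).
In Python, from cell import monitor, read_camera, camera_model, env, regions_of gives the robot as it stands. The module is installed in compiled form; this text tells all that it offers.
- The arm moves only by the tool step_arm, never from a script. Its argument "deltas" is a list of rows, each a list of 5 numbers: the gripper's target within -1 to 1 (fully open at 1, half-way at 0, shut at -1), then the shift along the tool's x, y, z in m, then the turn about the tool's x in degrees. A call has 1 to 12 rows; each row is the pose to reach, as a shift and turn from the pose commanded when the call began, along the tool's axes at that moment; what a row does not reach only later rows make up. A row lasts 1/8 s, in which the tool goes at most 62.5 mm and 10.7 degrees, less where a joint would pass 70% of its speed; a pose out of reach is approached as far as the arm can. A call with a gripper value outside its range is refused whole. The fingers move at their own pace and stop on an object; "newtons" is the grip in N (left out, the last holds). Time passes only in rows, so rows that repeat a pose let the fingers close. It gives the time, the measured TCP pose, the force and the opening at its end, in the units of the state.
- monitor.get_obs(): the state, without advancing time (a new reading comes with each control period).
- read_camera(name): name is "scene" or "top" or "wrist"; returns (picture, depth): 480x640x3 uint8, red, green, blue; 480x640 float32, m along the optical axis (not along the pixel's ray), 0 where there is no reading.
- camera_model(name): a dict with "fx", "fy", "cx", "cy" (pixels), "k1" (the pictures are not rectified: a ray, as slopes to the right and down, at radius r is drawn at 1 + k1 r^2 times it, then the intrinsics apply), "xyz" and "attitude" of the camera in the world. Camera axes: x right, y down, z forward; pixel columns grow to the right and rows downward; lengths in m; the calibration is good to about 2 mm. A picture is of the moment at which its call begins: read the wrist's pose just before it. camera_model takes no time and is no camera call; for the wrist camera it gives the pose at the moment of the call.
- env.sign_off(): hands the job in, once; it reports no verdict.
Trained networks look in the newest picture that a camera, given by its name, has taken for a name from the list of things; names that differ only in an ending like _2 or _b are one class to them, and where a whole thing is asked for, a point or a joint stands for the part that bears it (a point fixed in the world has none). Each returns a list of dicts, best first, with "p" (0 to 1); they miss things now and then, are a little off and sometimes report something else, mostly with a low value. They report only what shows in the picture. A call takes as long as a camera call. They do not tell look-alikes from the thing itself.
- regions_of(camera, thing): "pixels" (480x640 bool, what is visible of it) and "pixel" ([column, row] in pixels, amid what is visible of it).
The state is a dict: "time_s": time; "qpos": joint angles; "joint_velocities": joint speeds; "effort": joint torques, N m; "tool_pos": TCP position; "tool_rot": TCP orientation; "force": force on the tool from outside, world axes, zero at the start; "wrist_torque": the same for the moment, N m; "grip_width": finger opening in m.
Only numpy, scipy, OpenCV 4.12 (cv2) and the standard library are available. Lean on these libraries where they do the work, as an engineer would, in place of code of your own. Each camera call takes 0.05 s, during which the arm holds its last target. There are 200 camera calls.

## Task

The tub of biscuits on the serving counter is to be put away fresh: take the white clip cover from the green block by its blue handle, set it squarely over the tub and press it straight down, gently, until the clip arms at both ends have snapped under the rim and the cover is fully home; then let go. Keep the cover level, never force it onto the tub with much more push than the clips need (they give at about 10 to 16 N; 30 N is too much), and leave the bowl, the carton and the sauce bottle where they stand.

Things in the scene. Friction and masses are not known exactly. Their poses are not given: they have to be found in the camera images.
- cover_handle (a point): Centre of the upright solid blue handle bar (14 mm thick along x, 70 mm long along y, 40 mm tall) on the loose white cover, about 0.2 kg. The point is 24 mm above the plate's top face, 16 mm below the handle's top, 30 mm above the plate's underside. z is up out of the cover, y along the handle and towards the clips, x across the handle. It may go on the tub either way round.
- cover_under (a point): Centre of the underside of the same cover's rigid plate, 136 x 174 x 6 mm. A tapered plug below it (106 x 146 mm, 6 mm deep) drops into the tub's mouth with 3 mm play all round. One blue clip arm, 60 mm wide, hangs at each y end, reaching 20 mm below this level; the arms' sloping inner faces meet the rim's edge when this point is still some 10 to 15 mm above tub_rim.
- tub_rim (a point): Steel tub of biscuits, outside 120 x 160 mm, 75 mm tall; outward rim 132 x 172 mm, 5 mm thick; mouth 112 x 152 mm. This point is the centre of the mouth, level with the rim's top, 77 to 99 mm above the counter. x along the short side, y along the long side (the clips go over the rim's ends at +y and -y), z up. Cover home: cover_handle 30 mm above this point; a clip unsnapped: 33 mm or more.
- tub: The same tub; origin at the centre of its underside, 75 mm below tub_rim. It stands on a spongy black rubber pad (146 x 186 mm, 14 to 24 mm thick) fixed to the counter. It cannot slide or tip, but goes down: at the first push of about 4 N it settles by an amount that differs each time and cannot be seen (0 to 12 mm) and stays down; beyond that it gives springily but stiffly, 1 mm for each 15 N.
- block: Fixed green plastic block, 96 x 116 x 40 mm, on which the cover lies level at the start with its clips hanging free; origin at the centre of its underside.
- clip_left (a joint): Sprung hinge of the clip arm at the cover's +y end, rad: 0 with the arm hanging straight (free, or snapped home), growing to about 0.2 as the rim wedges it outward while the cover is pressed down, then back to 0 as it snaps under the rim. The two arms together need a downward push of about 10 to 16 N.
- clip_right (a joint): The same for the clip arm at the cover's -y end.
- bowl_rim (a point): Bystander: white bowl, 110 mm wide, 45 mm tall; this point is the centre of its mouth. Leave it alone.
- carton: Bystander: crimson biscuit carton, 60 x 110 x 75 mm; origin at the centre of its underside. Leave it alone.
- sauce: Bystander: orange sauce bottle with a red cap, 60 mm wide, 150 mm tall; origin at the centre of its underside. Leave it alone.
Things that resemble listed ones, but are neither listed nor needed, are in the scene too. Leave any pink look-alike of the part that bears cover_handle alone.

How it is judged:
By the outcome, as a careful person would: the job done as asked, in the order asked, and still so for the second after the job is handed in, with the robot touching nothing.
It also fails if it takes over 43 s, if anything falls off the work surface, if the arm or the gripper's body presses on something with over 40 N, if the wrist force passes 120 N, or if a joint passes its speed limit or range.

## Working session

There is one attempt and no reset: what is moved stays moved. The work goes in short steps, Python scripts to look and compute and a tool call to move; the robot and the scene stay as the last step left them, time stands still between calls to the robot, and variables do not carry over. Pictures are saved under pics/ and viewed, about 8 in all and at most 12, crops included, and the job is handed in when it is done.

Besides the shell and the picture viewer there is one more tool, called after "Request:" as name(argument=value, ...), one argument or row to a line, values as JSON. step_arm: Moves the arm, as the interface text tells. Its arguments: {"type":"object","properties":{"deltas":{"type":"array"},"newtons":{"type":"number"}},"required":["deltas"]}

```bash
mkdir -p pics; cat > h.py <<'E'
import numpy as np, cv2
from scipy.spatial.transform import Rotation as R
from cell import monitor, read_camera, camera_model, env, regions_of
def world(cam, depth, m=None):
    m=m or camera_model(cam)
    v,u=np.mgrid[0:480,0:640]
    K=np.array([[m['fx'],0,m['cx']],[0,m['fy'],m['cy']],[0,0,1.]])
    p=cv2.undistortPoints(np.stack([u,v],-1).reshape(-1,1,2).astype(float),K,np.array([m['k1'],0,0,0.])).reshape(480,640,2)
    P=np.dstack([p*depth[...,None],depth])
    return P@R.from_euler('xyz',m['attitude'],degrees=True).as_matrix().T+np.array(m['xyz'])
E
python3 - <<'E'
from h import *
print(monitor.get_obs())
for c in ('scene','top'):
    m=camera_model(c); print(c,m)
    im,d=read_camera(c); cv2.imwrite(f'pics/{c}.png',im[...,::-1]); W=world(c,d,m); np.savez(f'{c}.npz',im=im,d=d,W=W)
    for t in ('cover_handle','tub','block','bowl_rim','carton','sauce'):
        for r in regions_of(c,t):
            k=r['pixels']&(d>0); q=W[k]
            if len(q): print(c,t,round(r['p'],2),np.round(r['pixel']),k.sum(),np.median(q,0).round(3),np.percentile(q,3,axis=0).round(3),np.percentile(q,97,axis=0).round(3))
E
```

```text
{'time_s': 0.0, 'qpos': array([68.47611382, 18.43966011, -4.0158847 , 83.17442501,  1.29469364,
       78.54044441, -3.25965832]), 'joint_velocities': array([-0.02319491,  0.02948708, -0.02295794,  0.00851749, -0.12952759,
       -0.03235177, -0.01674189]), 'effort': array([-7.03760088e-04, -4.91291249e+01, -4.03955765e-01, -3.12526810e+01,
       -6.40013977e-02,  4.38993413e-02,  1.84919872e-04]), 'tool_pos': array([ 0.24674485, -0.60079173,  0.2404589 ]), 'tool_rot': array([-177.22481583,   89.8905689 ,  115.10942516]), 'force': array([0.24743111, 1.07028445, 0.20700464]), 'wrist_torque': array([ 0.01550289, -0.01298594, -0.03152913]), 'grip_width': 0.0871887610524567}
scene {'fx': 519.4507684222787, 'fy': 519.4507684222787, 'cx': 312.41812059877105, 'cy': 238.61736046504998, 'k1': -0.15245896595461733, 'xyz': array([1.27793878, 0.26203882, 0.72415833]), 'attitude': array([-127.54765824,   -0.2368815 ,  113.39512154])}
scene cover_handle 0.91 [294. 188.] 2237 [ 0.274 -0.218  0.029] [ 0.209 -0.318  0.022] [ 0.332 -0.137  0.067]
scene cover_handle 0.67 [260. 231.] 3584 [ 0.509 -0.19
[... 1014 characters left out ...]
66]
top cover_handle 0.63 [380. 243.] 5076 [ 0.496 -0.206  0.053] [ 0.43  -0.295  0.046] [ 0.567 -0.118  0.09 ]
top cover_handle 0.56 [386. 354.] 5433 [ 0.264 -0.23   0.028] [ 0.202 -0.318  0.022] [ 0.33  -0.143  0.065]
top tub 0.59 [201. 246.] 4760 [0.471 0.188 0.054] [0.397 0.101 0.023] [0.54  0.271 0.085]
top bowl_rim 0.61 [207. 127.] 1636 [0.765 0.211 0.02 ] [0.712 0.159 0.002] [0.803 0.253 0.047]
top carton 0.63 [285. 132.] 1733 [0.739 0.017 0.073] [ 0.714 -0.035  0.009] [0.779 0.07  0.08 ]
top carton 0.4 [340. 235.] 159 [ 0.518 -0.117  0.064] [ 0.488 -0.126 -0.002] [ 0.555 -0.107  0.07 ]
top sauce 0.76 [371. 136.] 914 [ 0.734 -0.173  0.1  ] [ 0.718 -0.202  0.014] [ 0.761 -0.148  0.152]
```

View pics/top.png

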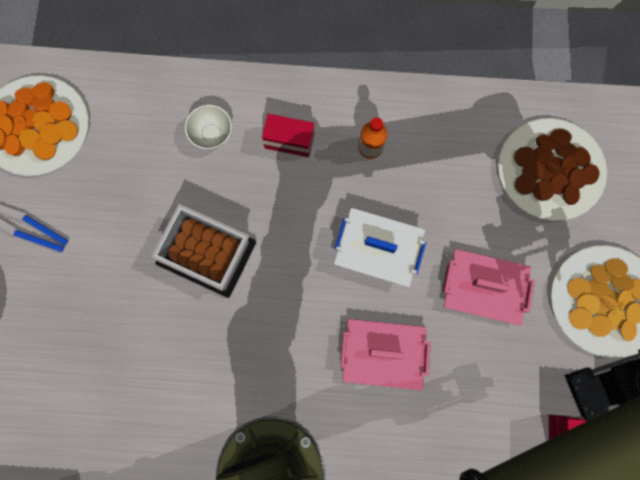

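View pics/scene.png

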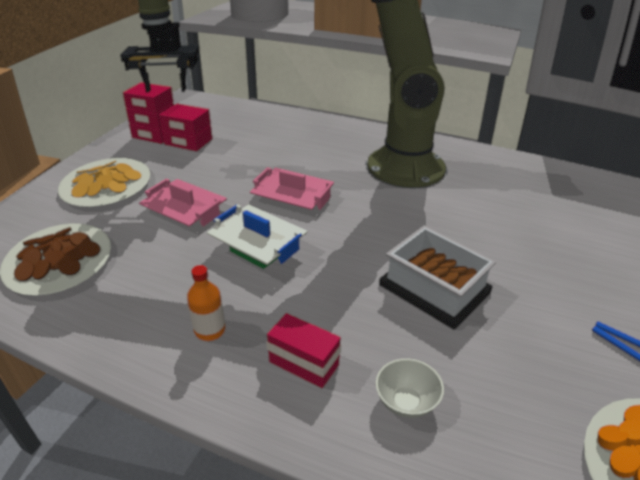

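Candidates for the cover in the top picture are white with a blue handle at (380,243), pink at (488,288) and pink at (386,354). I choose the white one on the green block. The tub is at (205,248), the bowl at (208,127), the carton at (288,135) and the sauce at (373,138). Next I measure the poses.

```bash
python3 - <<'E'
from h import *
def rect(q):
    (c,s,a)=cv2.minAreaRect((q[:,:2]*1000).astype(np.float32)); return np.round(c,1),np.round(s,1),round(a,1)
for c in ('top','scene'):
    D=np.load(f'{c}.npz'); W=D['W'];im=D['im'].astype(int);x,y,z=W[...,0],W[...,1],W[...,2]
    n=(abs(x-.5)<.13)&(abs(y+.2)<.13)&(D['d']>0)
    blue=(im[...,2]>im[...,0]+40)&n
    h=blue&(z>.06)&(np.hypot(x-.5,y+.2)<.05)
    ht=h&(z>.082); print(c,'handle top z',np.median(z[ht]),np.percentile(z[ht],95),ht.sum(),rect(W[ht]))
    w=n&(im.min(-1)>120)&(z>.046)&(z<.058)
    w=cv2.morphologyEx(w.astype(np.uint8),cv2.MORPH_OPEN,np.ones((3,3)))>0
    print('plate',w.sum(),np.median(z[w]),rect(W[w]), 'block z/green')
    for a in (1,-1):
        pass
    cl=blue&~h&(z>.03); k,l,s,ce=cv2.connectedComponentsWithStats(cl.astype(np.uint8))
    for i in range(1,k):
        if s[i,4]>15: print(' clip',s[i,4],W[l==i].mean(0).round(4))
    n=(abs(x-.47)<.13)&(abs(y-.19)<.13)&(D['d']>0)
    zt=np.percentile(z[n],98); r=n&(z>zt-.008); print('rim z',zt,np.median(z[r]),r.sum(),rect(W[r]),'mean',W[r].mean(0).round(4))
    pad=n&(im.max(-1)<60)&(z>.008)&(z<.03); print('pad',pad.sum(),np.median(z[pad]),rect(W[pad]))
    print('counter',np.median(z[(abs(x-.45)<.03)&(abs(y-.02)<.04)&(D['d']>0)]))
t=np.load('top.npz')['im'][...,::-1]
cv2.imwrite('pics/crop.png',np.hstack([cv2.resize(t[195:295,325:435],None,fx=3.5,fy=3.5),cv2.resize(t[195:295,150:260],None,fx=3.5,fy=3.5)]))
E
```

```text
top handle top z 0.09136200272049155 0.0957764812187413 215 (array([ 498.4, -205. ]), array([68. , 14.6]), 76.3)
plate 4111 0.05226147689490657 (array([ 498.8, -205.6]), array([175.5, 136.7]), 77.0) block z/green
 clip 112 [ 0.5191 -0.1168  0.0638]
 clip 123 [ 0.4781 -0.2946  0.0625]
rim z 0.08461913047140215 0.08255106423380343 1256 (array([466.8, 185.9]), array([173.6, 132.5]), 69.1) mean [0.4663 0.1864 0.0825]
pad 757 0.018875139600000423 (array([464.9, 184. ]), array([182.6, 143.9]), 69.3)
counter 0.0003338725732617842
scene handle top z 0.09104142785265623 0.09388261270044682 199 (array([ 500. , -202.9]), array([68.7, 16. ]), 74.1)
plate 2352 0.05241929354840624 (array([ 498.3, -204. ]), array([176.5, 138.5]), 77.1) block z/green
 clip 112 [ 0.4762 -0.2913  0.0615]
 clip 18 [ 0.5086 -0.1839  0.0584]
 clip 305 [ 0.5226 -0.1149  0.051 ]
rim z 0.08337446299008162 0.08190765803769418 1407 (array([464.6, 186.9]), array([175.1, 136.6]), 69.4) mean [0.4678 0.1879 0.0815]
pad 1103 0.017937515907834767 (array([470. , 187.6]), array([185.2, 143.8]), 70.7)
counter 0.00046928622408765053
```

View pics/crop.png

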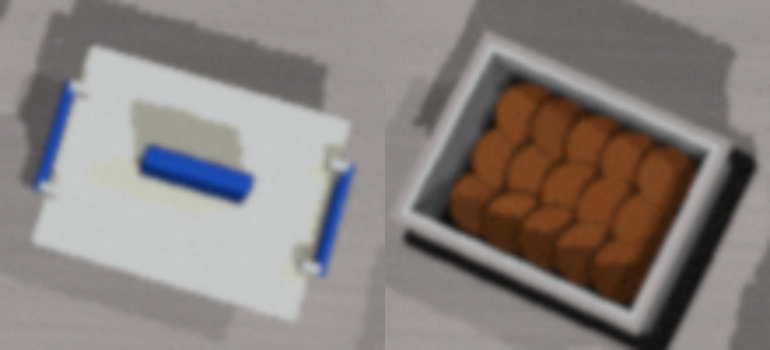

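The crop confirms the choice. It shows the white plate with a blue handle bar at its centre and blue clips at both ends, and on the right the open tub with its rim on the black pad. Sizes match: handle 68x15, plate 175x137 and rim 173x132 mm.

```bash
cat >> h.py <<'E'
def plan(p, longaxis):
    """tool-frame shift and turn to put TCP at p with the jaw axis across longaxis (deg)"""
    o=monitor.get_obs(); r=R.from_euler('xyz',o['tool_rot'],degrees=True).as_matrix()
    d=r.T@(np.array(p)-o['tool_pos']); z=r[:,2]
    t=np.radians(longaxis+90); a=np.array([np.cos(t),np.sin(t),0])
    x=r[:,0]; ang=np.degrees(np.arctan2(np.dot(x,np.cross(z,a)),np.dot(z,a)))
    ang=(ang+90)%180-90
    print('t',o['time_s'],'pos',o['tool_pos'].round(4),'shift mm',(d*1000).round(1),'turn',ang.round(2),'toolx',x.round(4),'jaw',z.round(4),'q7',o['qpos'][6].round(1))
E
python3 - <<'E'
from h import *
plan([.4986,-.2048,.22],77)
print({k:v for k,v in camera_model('wrist').items()}, 'tcp')
E
```

```text
t 0.7 pos [ 0.247  -0.6013  0.2416] shift mm [  21.6  383.4 -271.1] turn -54.67 toolx [-0.e+00 -1.e-04 -1.e+00] jaw [ 3.80e-01 -9.25e-01  1.00e-04] q7 -3.3
{'fx': 386.1609858335975, 'fy': 386.1609858335975, 'cx': 328.9960031990594, 'cy': 244.6620366689465, 'k1': -0.026002467750593974, 'xyz': array([ 0.31642091, -0.57127549,  0.38585077]), 'attitude': array([ 1.64203856e+02,  1.53936806e-02, -6.77350904e+01])} tcp
```

Request:
step_arm(
  deltas=[
    [1,0,0.04,-0.028,-6],
    [1,0,0.085,-0.06,-13],
    [1,0,0.13,-0.092,-20],
    [1,0,0.175,-0.124,-27],
    [1,0,0.22,-0.155,-34],
    [1,0,0.265,-0.187,-41],
    [1,0,0.305,-0.216,-47],
    [1,0,0.345,-0.244,-52],
    [1,0,0.37,-0.262,-54.7],
    [1,0,0.383,-0.271,-54.7],
    [1,0,0.3834,-0.2711,-54.7],
    [1,0,0.3834,-0.2711,-54.7],
  ],
  newtons=30,
)

```text
time_s: 2.2
tool_pos: [0.4977, -0.2069, 0.2413]
tool_rot: [-127.4, 89.9, -140.5]
force: [-0.2, 0.3, -0.4]
grip_width: 0.0872
```

```bash
cat >> h.py <<'E'
def rect(q):
    (c,s,a)=cv2.minAreaRect((q[:,:2]*1000).astype(np.float32)); return np.round(c,1),np.round(s,1),round(a,1)
E
python3 - <<'E'
from h import *
m=camera_model('wrist');im,d=read_camera('wrist');W=world('wrist',d,m)
np.savez('w1.npz',im=im,W=W); cv2.imwrite('pics/w1.png',im[...,::-1])
im=im.astype(int);x,y,z=np.moveaxis(W,-1,0)
n=(abs(x-.5)<.12)&(abs(y+.2)<.12)&(d>0)
h=n&(im[...,2]>im[...,0]+40)&(z>.082)&(np.hypot(x-.5,y+.2)<.05)
print(h.sum(),np.median(z[h]),rect(W[h]))
w=n&(im.min(-1)>110)&(z>.046)&(z<.058); print(w.sum(),np.median(z[w]),rect(W[w]))
plan([.4986,-.2048,.0755],77)
E
```

```text
1472 0.09273305164592596 (array([ 498.6, -201.6]), array([69.1, 13. ]), 77.1)
27714 0.05294005557895365 (array([ 498.6, -203.5]), array([175.6, 135.6]), 76.9)
t 2.25 pos [ 0.4977 -0.2069  0.2413] shift mm [165.8   2.4   0.5] turn -0.17 toolx [-7.e-04 -6.e-04 -1.e+00] jaw [ 9.737e-01 -2.278e-01 -6.000e-04] q7 4.1
```

View pics/w1.png

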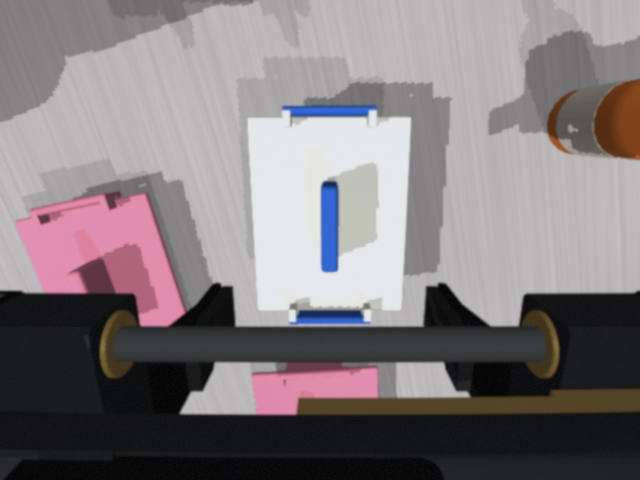

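The handle is at (330,227) and centred between the jaws. Descending to grip it.

Request:
step_arm(
  deltas=[
    [1,0.03,0.004,0.0005,0],
    [1,0.07,0.004,0.0005,0],
    [1,0.11,0.004,0.0005,0],
    [1,0.14,0.004,0.0005,0],
    [1,0.157,0.004,0.0005,0],
    [1,0.164,0.004,0.0005,0],
    [1,0.164,0.004,0.0005,0],
    [-1,0.164,0.004,0.0005,0],
    [-1,0.164,0.004,0.0005,0],
    [-1,0.164,0.004,0.0005,0],
    [-1,0.164,0.004,0.0005,0],
    [-1,0.164,0.004,0.0005,0],
  ],
  newtons=45,
)

```text
time_s: 3.75
tool_pos: [0.5, -0.201, 0.0776]
tool_rot: [-72.4, 90.0, -85.4]
force: [1.2, -0.3, -1.2]
grip_width: 0.0448
```

Request:
step_arm(
  deltas=[
    [-1,0,0,0,0],
    [-1,0,0,0,0],
    [-1,0,0,0,0],
    [-1,0,0,0,0],
    [-1,0,0,0,0],
    [-1,0,0,0,0],
  ],
)

```text
time_s: 4.5
tool_pos: [0.4999, -0.201, 0.0775]
tool_rot: [-159.2, 90.0, -172.2]
force: [-0.4, 0.0, -0.1]
grip_width: 0.0137
```

Request:
step_arm(
  deltas=[
    [-1,-0.004,0,0,0],
    [-1,-0.012,0,0,0],
    [-1,-0.03,0,0,0],
    [-1,-0.055,0,0,0],
    [-1,-0.085,0,0,0],
    [-1,-0.115,0,0,0],
    [-1,-0.14,0,0,0],
    [-1,-0.15,0,0,0],
    [-1,-0.15,0,0,0],
  ],
)

```text
time_s: 5.62
tool_pos: [0.5003, -0.2011, 0.2284]
tool_rot: [-20.2, 89.9, -33.1]
force: [-0.9, -0.7, -1.8]
grip_width: 0.0134
```

```bash
python3 - <<'E'
from h import *
o=monitor.get_obs();print(o['grip_width'],o['force'])
plan([.466,.1867,.225],69.2)
E
```

```text
0.013443979530588877 [-0.90581935 -0.70204985 -1.75323735]
t 5.625 pos [ 0.5003 -0.2011  0.2284] shift mm [   3.   370.2 -120.4] turn 7.83 toolx [ 1.4e-03 -9.0e-04 -1.0e+00] jaw [ 0.9745 -0.2244  0.0015] q7 3.5
```

Request:
step_arm(
  deltas=[
    [-1,0,0.015,-0.005,0.3],
    [-1,0,0.05,-0.016,1],
    [-1,0,0.09,-0.029,2],
    [-1,0,0.135,-0.044,3],
    [-1,0,0.18,-0.0585,4],
    [-1,0,0.225,-0.073,5],
    [-1,0,0.27,-0.088,6],
    [-1,0,0.31,-0.101,6.8],
    [-1,0,0.345,-0.112,7.5],
    [-1,0,0.365,-0.1187,7.8],
    [-1,0,0.3702,-0.1204,7.8],
    [-1,0,0.3702,-0.1204,7.8],
  ],
)

```text
time_s: 7.12
tool_pos: [0.4651, 0.1865, 0.2269]
tool_rot: [-127.0, 89.9, -147.8]
force: [0.9, -0.3, -1.8]
grip_width: 0.0138
```

Request:
step_arm(
  deltas=[
    [-1,0,0,0,0],
    [-1,0,0,0,0],
  ],
)

```text
time_s: 7.38
tool_pos: [0.4659, 0.1857, 0.2274]
tool_rot: [-87.6, 90.0, -108.5]
force: [-0.4, 0.2, -2.4]
grip_width: 0.0138
```

```bash
cat > look.py <<'E'
from h import *
import sys
tag=sys.argv[1]; o=monitor.get_obs(); t=o['tool_pos']; print('tcp',t.round(4),'F',o['force'].round(2),o['grip_width'])
pt=t[2]-.0255   # expected plate top
for c in ('top','scene','wrist'):
    m=camera_model(c); im,d=read_camera(c); cv2.imwrite(f'pics/{c}_{tag}.png',im[...,::-1]); W=world(c,d,m)
    np.savez(f'{c}_{tag}.npz',im=im,W=W,d=d)
    im=im.astype(int);x,y,z=np.moveaxis(W,-1,0)
    n=(np.hypot(x-t[0],y-t[1])<.13)&(d>0)
    w=n&(im.min(-1)>90)&(np.ptp(im,axis=-1)<40)&(abs(z-pt)<.008)
    w=cv2.morphologyEx(w.astype(np.uint8),cv2.MORPH_OPEN,np.ones((3,3)))>0
    q=W[w]; A=np.c_[q[:,:2]-t[:2],np.ones(len(q))]; s=np.linalg.lstsq(A,q[:,2],rcond=None)[0]
    print(c,w.sum(),'plate',rect(q),'slope xy deg',np.degrees(s[:2]).round(2),'z at tcp',s[2].round(4))
plan([.466,.1867,.225],69.2)
E
python3 look.py a
```

```text
tcp [0.4659 0.1857 0.2274] F [-0.4   0.2  -2.36] 0.013750562372885706
top 2284 plate (array([457.9, 159.9]), array([128.6, 136.1]), 69.1) slope xy deg [-0.14 -0.02] z at tcp 0.2022
scene 2897 plate (array([465.9, 180.1]), array([182.5, 139.1]), 70.6) slope xy deg [-0.   -0.15] z at tcp 0.2024
wrist 51403 plate (array([471.2, 200.9]), array([138.5, 136.9]), 69.1) slope xy deg [0.06 0.01] z at tcp 0.203
t 7.525 pos [0.4659 0.1862 0.2275] shift mm [ 2.5  0.5 -0. ] turn -0.02 toolx [ 1.e-04 -2.e-04 -1.e+00] jaw [ 9.347e-01 -3.555e-01  1.000e-04] q7 -47.4
```

```bash
python3 - <<'E'
import cv2,numpy as np
a=cv2.imread('pics/top_a.png')[170:320,120:290];b=cv2.imread('pics/scene_a.png')[180:330,355:525]
cv2.imwrite('pics/cmp.png',np.vstack([np.hstack([cv2.resize(i,(400,353)) for i in (a,b)]),cv2.resize(cv2.imread('pics/wrist_a.png'),(800,600))[0:240]]))
E
```

```text
(no output)
```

View pics/cmp.png

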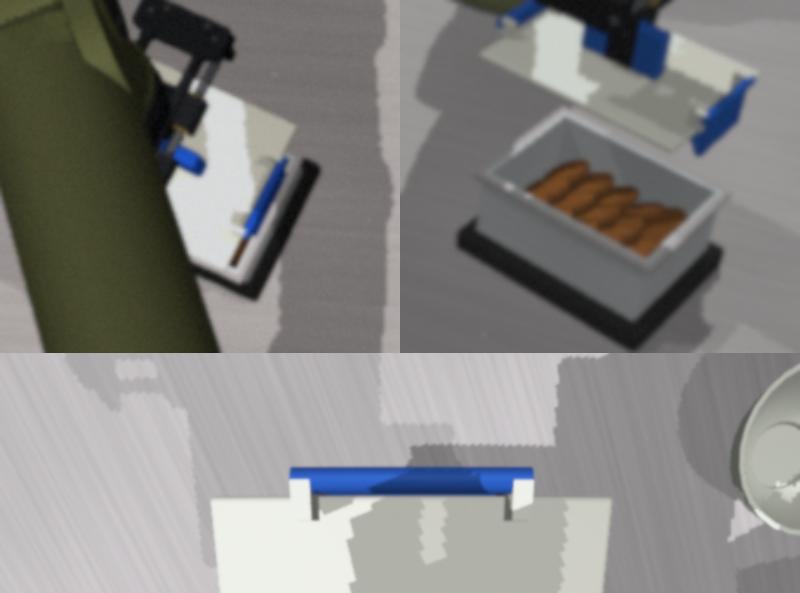

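The pictures show the cover level above the tub. In the scene view the rim is at (440,265) and the plate is above it. The top view is mostly hidden by the arm. To get a fit well within 3 mm I back off 45 mm, so the wrist camera sees the tub's far end ahead of the held cover.

Request:
step_arm(
  deltas=[
    [-1,0,-0.015,0,0],
    [-1,0,-0.035,0,0],
    [-1,0,-0.045,0,0],
    [-1,0,-0.045,0,0],
    [-1,0,-0.045,0,0],
  ],
)

```text
time_s: 8.15
tool_pos: [0.4499, 0.1454, 0.2277]
tool_rot: [66.4, 90.0, 45.7]
force: [-0.3, 0.0, -2.1]
grip_width: 0.014
```

```bash
cat > look2.py <<'E'
from h import *
o=monitor.get_obs(); t=o['tool_pos']; r=R.from_euler('xyz',o['tool_rot'],degrees=True).as_matrix()
m=camera_model('wrist'); im,d=read_camera('wrist'); W=world('wrist',d,m); cv2.imwrite('pics/wb.png',im[...,::-1]); np.savez('wb.npz',im=im,W=W,d=d,t=t,r=r)
L=(W-t)@r  # tool frame: x down, y ahead, z jaw
im=im.astype(int); ok=d>0
def ends(mask,name,half):
    u,v=L[...,1][mask]*1e3,L[...,2][mask]*1e3
    b=np.round(v/2); far=np.array([[2*k,u[b==k].max()] for k in np.unique(b) if (b==k).sum()>5])
    c=(abs(far[:,0])<40); f=np.polyfit(far[c,0],far[c,1],1)
    b=np.round(u/2); s=np.array([[2*k,v[b==k].min(),v[b==k].max()] for k in np.unique(b) if (b==k).sum()>20])
    s=s[s[:,0]<f[1]-8]; 
    print(name,mask.sum(),'z',np.median(W[...,2][mask]).round(4),'far edge u',f[1].round(2),'slope deg',np.degrees(f[0]).round(2),'-> centre u',(f[1]-half).round(2))
    print('  v min/max/centre',np.median(s[:,1]).round(2),np.median(s[:,2]).round(2),np.median(s[:,1:].mean(1)).round(2),'side slope deg',np.degrees(np.polyfit(s[:,0],s[:,1:].mean(1),1)[0]).round(2))
grey=np.ptp(im,axis=-1)<40
z=W[...,2]
pl=ok&grey&(im.min(-1)>90)&(abs(z-t[2]+.025)<.006)&(abs(L[...,2])<.09)
rim=ok&grey&(abs(z-.083)<.006)&(abs(L[...,2])<.1)&(L[...,1]>.05)
ends(pl,'plate',87); ends(rim,'rim',86)
print('tcp',t.round(4),o['force'].round(2))
E
python3 look2.py
```

```text
plate 51420 z 0.2032 far edge u 83.54 slope deg -0.05 -> centre u -3.46
  v min/max/centre -67.91 67.19 -0.37 side slope deg 0.01
rim 4015 z 0.0833 far edge u 132.32 slope deg 0.07 -> centre u 46.32
  v min/max/centre -66.75 65.06 -0.86 side slope deg -0.83
tcp [0.4499 0.1454 0.2277] [-0.28  0.03 -2.06]
```

View pics/wb.png

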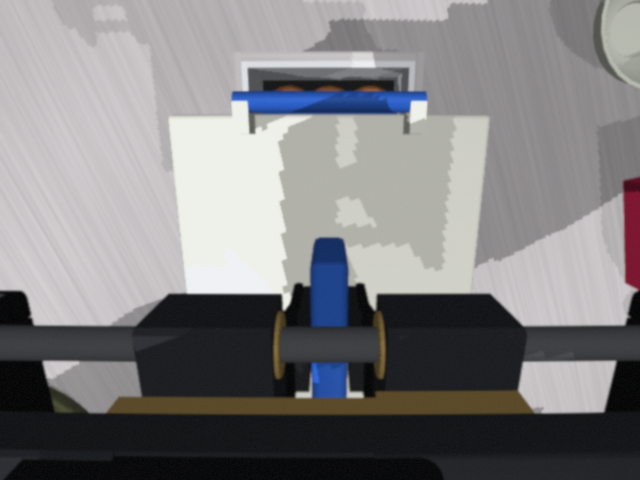

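The wrist view shows the rim's far edge at row 57 and the plate's far edge at row 117. The cover centre is at -3.5 mm and the tub centre at +46.3 mm in the tool frame, so I shift +49.5 mm ahead and -0.5 mm across. Other estimates gave 3.4 to 4.8 mm beyond the earlier hover; this gives 4.5 mm.

Request:
step_arm(
  deltas=[
    [-1,0,0.015,-0.0002,0],
    [-1,0,0.038,-0.0005,0],
    [-1,0,0.0495,-0.0005,0],
    [-1,0.02,0.0495,-0.0005,0],
    [-1,0.045,0.0495,-0.0005,0],
    [-1,0.068,0.0495,-0.0005,0],
    [-1,0.08,0.0495,-0.0005,0],
    [-1,0.086,0.0495,-0.0005,0],
    [-1,0.086,0.0495,-0.0005,0],
    [-1,0.086,0.0495,-0.0005,0],
  ],
  newtons=60,
)

```text
time_s: 9.45
tool_pos: [0.4674, 0.1914, 0.1423]
tool_rot: [28.2, 89.9, 7.4]
force: [-0.2, -0.1, -2.9]
grip_width: 0.0137
```

```bash
python3 - <<'E'
from h import *
o=monitor.get_obs(); print(o['tool_pos'].round(4),o['force'].round(2),o['wrist_torque'].round(3))
im,d=read_camera('scene'); cv2.imwrite('pics/s3.png',cv2.resize(im[180:330,355:525,::-1],(680,600)))
E
```

```text
[0.4674 0.1914 0.1423] [-0.25 -0.07 -2.91] [-0.021 -0.071  0.047]
```

View pics/s3.png

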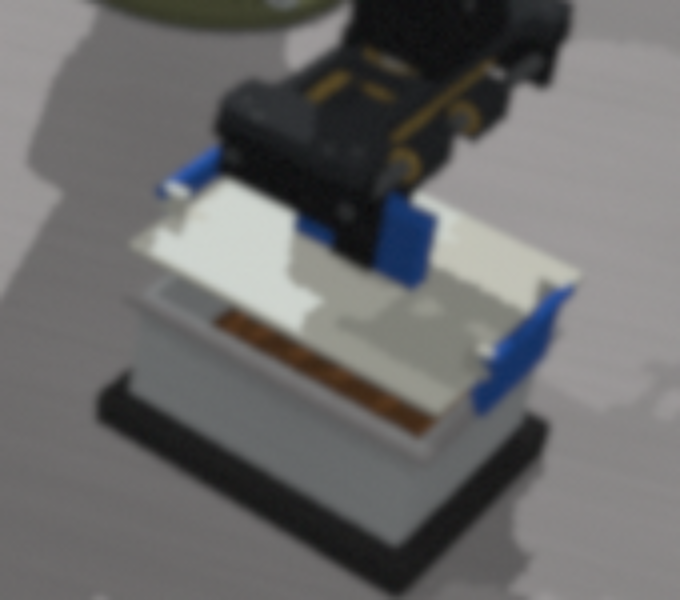

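The scene crop shows the clips straddling the rim ends with the cover level: rim corners at about (130,298) and (430,455), plate corners at about (135,242) and (455,405). I check the lengthwise centring numerically in this view before pressing.

```bash
python3 - <<'E'
from h import *
o=monitor.get_obs(); t=o['tool_pos']; r=R.from_euler('xyz',o['tool_rot'],degrees=True).as_matrix()
m=camera_model('scene'); im,d=read_camera('scene')
old=np.load('scene.npz')
def ana(im,d,z0,dz,name,edge):
    W=world('scene',d,m); im=im.astype(int); L=(W-t)@r*1e3; u,v,z=L[...,1],L[...,2],W[...,2]
    k=(d>0)&(np.ptp(im,axis=-1)<40)&(im.min(-1)>80)&(abs(z-z0)<dz)&(abs(u)<110)&(abs(v)<90)
    print(name,k.sum(),'v ext',np.percentile(v[k],[.5,99.5]).round(1),'u ext',np.percentile(u[k],[.5,99.5]).round(1))
    for v0 in np.arange(-60,62,12):
        b=k&(abs(v-v0)<4)
        if b.sum()>10: print('   v',v0,b.sum(),'u',u[b].min().round(1),u[b].max().round(1),((u[b].min()+u[b].max())/2).round(1))
    for u0 in np.arange(-70,71,35):
        b=k&(abs(u-u0)<5)
        if b.sum()>5: print('   u',u0,'v',v[b].min().round(1),v[b].max().round(1))
ana(im,d,t[2]-.025,.004,'plate',0)
ana(old['im'],old['d'],.0825,.004,'rim',0)
E
```

```text
plate 2812 v ext [-67.1  68.7] u ext [-89.5  83. ]
   v -60 118 u -9.9 83.0 36.6
   v -48 73 u 12.8 70.5 41.7
   v -36 79 u 16.9 87.8 52.4
   v -24 78 u 23.8 78.7 51.3
   v -12 74 u -69.9 77.2 3.7
   v 0 128 u -91.3 77.8 -6.8
   v 12 223 u -94.3 78.2 -8.0
   v 24 211 u -83.8 69.0 -7.4
   v 36 262 u -91.3 86.7 -2.3
   v 48 244 u -89.3 83.5 -2.9
   v 60 248 u -89.8 84.4 -2.7
   u -70 v -8.1 68.1
   u -35 v 3.3 69.8
   u 0 v -68.5 67.8
   u 35 v -67.3 68.9
   u 70 v -68.3 69.2
rim 1246 v ext [-68.7  66.6] u ext [-91.5  81.4]
   v -60 267 u -91.9 81.4 -5.2
   v -48 27 u -91.3 80.9 -5.2
   v -36 33 u -91.9 81.4 -5.2
   v -24 29 u -91.4 81.3 -5.1
   v -12 28 u -90.7 80.7 -5.0
   v 0 30 u -91.2 80.6 -5.3
   v 12 31 u -89.4 80.8 -4.3
   v 24 29 u -91.6 81.0 -5.3
   v 36 33 u -92.5 80.6 -6.0
   v 48 40 u -89.5 82.2 -3.7
   v 60 274 u -90.9 82.1 -4.4
   u -70 v -68.3 66.4
   u -35 v -68.7 66.0
   u 0 v -66.6 66.1
   u 35 v -67.7 66.2
   u 70 v -67.3 66.9
```

The scene camera puts the cover 2.2 mm too far ahead and 1.2 mm across, while the wrist camera says it is centred. I split the difference and start down slowly.

Request:
step_arm(
  deltas=[
    [-1,0,-0.0012,-0.0008,0],
    [-1,0.004,-0.0012,-0.0008,0],
    [-1,0.008,-0.0012,-0.0008,0],
    [-1,0.01,-0.0012,-0.0008,0],
    [-1,0.012,-0.0012,-0.0008,0],
    [-1,0.013,-0.0012,-0.0008,0],
    [-1,0.014,-0.0012,-0.0008,0],
    [-1,0.015,-0.0012,-0.0008,0],
    [-1,0.016,-0.0012,-0.0008,0],
  ],
)

```text
time_s: 10.68
tool_pos: [0.4661, 0.1905, 0.126]
tool_rot: [25.6, 89.9, 4.8]
force: [-0.5, 0.8, 4.2]
grip_width: 0.0137
```

Request:
step_arm(
  deltas=[
    [-1,0.001,0,0,0],
    [-1,0.002,0,0,0],
    [-1,0.003,0,0,0],
  ],
)

```text
time_s: 11.05
tool_pos: [0.4665, 0.1907, 0.1236]
tool_rot: [31.4, 89.9, 10.6]
force: [-0.6, 0.1, 9.5]
grip_width: 0.0136
```

Request:
step_arm(
  deltas=[
    [-1,0.001,0,0,0],
    [-1,0.002,0,0,0],
  ],
)

```text
time_s: 11.3
tool_pos: [0.4665, 0.1905, 0.1218]
tool_rot: [7.8, 89.9, -13.0]
force: [-0.7, -0.6, 5.7]
grip_width: 0.0134
```

Request:
step_arm(
  deltas=[
    [-1,0.001,0,0,0],
    [-1,0.002,0,0,0],
  ],
)

```text
time_s: 11.55
tool_pos: [0.4656, 0.1902, 0.1181]
tool_rot: [163.7, 90.0, 143.0]
force: [1.4, 0.8, 0.5]
grip_width: 0.0136
```

Request:
step_arm(
  deltas=[
    [-1,0.001,0,0,0],
    [-1,0.002,0,0,0],
  ],
)

```text
time_s: 11.8
tool_pos: [0.4655, 0.1904, 0.1163]
tool_rot: [-168.6, 90.0, 170.6]
force: [0.1, 0.5, 1.2]
grip_width: 0.0136
```

Request:
step_arm(
  deltas=[
    [-1,0.001,0,0,0],
  ],
)

```text
time_s: 11.92
tool_pos: [0.4648, 0.1895, 0.1147]
tool_rot: [-126.8, 89.9, -147.6]
force: [-0.9, 0.4, -2.4]
grip_width: 0.0137
```

Request:
step_arm(
  deltas=[
    [-1,0.001,0,0,0],
    [-1,0.002,0,0,0],
  ],
)

```text
time_s: 12.18
tool_pos: [0.4653, 0.1902, 0.1134]
tool_rot: [-136.6, 89.9, -157.4]
force: [-1.9, -0.4, 2.4]
grip_width: 0.0135
```

Request:
step_arm(
  deltas=[
    [-1,0.001,0,0,0],
    [-1,0.001,0,0,0],
  ],
)

```text
time_s: 12.42
tool_pos: [0.4654, 0.1902, 0.1131]
tool_rot: [-108.7, 89.9, -129.5]
force: [-3.4, -1.5, 5.8]
grip_width: 0.0135
```

```bash
python3 - <<'E'
from h import *
o=monitor.get_obs(); t=o['tool_pos']; print(t.round(4),o['force'].round(2),o['wrist_torque'].round(3))
m=camera_model('scene'); im,d=read_camera('scene'); W=world('scene',d,m); z=W[...,2]
r=R.from_euler('xyz',o['tool_rot'],degrees=True).as_matrix(); L=(W-t)@r*1e3; I=im.astype(int)
k=(d>0)&(np.ptp(I,axis=-1)<40)&(I.min(-1)>80)&(abs(z-t[2]+.025)<.008)&(abs(L[...,1])<80)&(abs(L[...,2])<62)
A=np.c_[L[k][:,1:],np.ones(k.sum())]; s=np.linalg.lstsq(A,z[k]*1e3,rcond=None)[0]; print('plate top z',s[2].round(2),'tilt u,v deg',np.degrees(s[:2]).round(2), 'tcp-plate',t[2]*1e3-s[2])
cv2.imwrite('pics/s4.png',cv2.resize(im[180:330,355:525,::-1],(680,600),interpolation=cv2.INTER_CUBIC))
E
```

```text
[0.4654 0.1902 0.1131] [-3.4  -1.55  5.76] [-0.376  0.791 -0.082]
plate top z 87.8 tilt u,v deg [-0.23 -0.12] tcp-plate 25.31206140840051
```

View pics/s4.png

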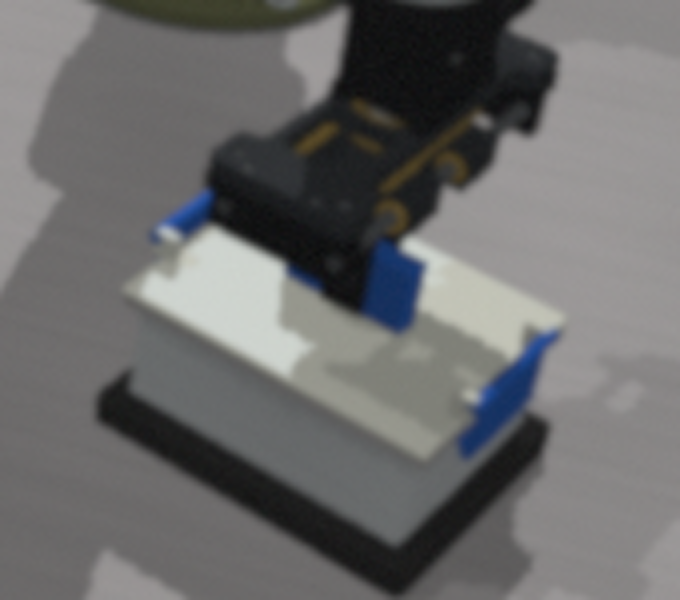

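Request:
step_arm(
  deltas=[
    [-1,0.001,0,0,0],
    [-1,0.001,0,0,0],
  ],
)

```text
time_s: 12.72
tool_pos: [0.4655, 0.1904, 0.1128]
tool_rot: [-94.1, 89.9, -114.8]
force: [-5.7, -2.2, 10.9]
grip_width: 0.0133
```

Request:
step_arm(
  deltas=[
    [-1,0.001,0,0,0],
    [-1,0.001,0,0,0],
  ],
)

```text
time_s: 12.98
tool_pos: [0.4656, 0.1904, 0.1124]
tool_rot: [-82.7, 89.9, -103.5]
force: [-6.0, -3.0, 14.7]
grip_width: 0.0135
```

Request:
step_arm(
  deltas=[
    [-1,0.001,0,0,0],
    [-1,0.001,0,0,0],
  ],
)

```text
time_s: 13.22
tool_pos: [0.4657, 0.1905, 0.112]
tool_rot: [-77.5, 89.9, -98.3]
force: [-7.4, -3.9, 19.6]
grip_width: 0.0132
```

Request:
step_arm(
  deltas=[
    [-1,-0.002,0,0,0],
    [-1,-0.004,0,0,0],
    [-1,-0.005,0,0,0],
    [-1,-0.005,0,0,0],
  ],
)

```text
time_s: 13.72
tool_pos: [0.4656, 0.1903, 0.1142]
tool_rot: [174.2, 90.0, 153.4]
force: [0.6, -0.2, -1.1]
grip_width: 0.0135
```

Request:
step_arm(
  deltas=[
    [-1,-0.001,0,0,0],
    [-1,-0.001,0,0,0],
  ],
)

```text
time_s: 13.98
tool_pos: [0.4654, 0.1902, 0.1151]
tool_rot: [-153.3, 90.0, -174.1]
force: [0.5, 0.0, -4.1]
grip_width: 0.0134
```

Request:
step_arm(
  deltas=[
    [-1,-0.001,0,0,0],
    [-1,-0.001,0,0,0],
  ],
)

```text
time_s: 14.22
tool_pos: [0.4654, 0.1902, 0.1162]
tool_rot: [-144.3, 90.0, -165.1]
force: [0.1, 0.3, -7.3]
grip_width: 0.0139
```

Request:
step_arm(
  deltas=[
    [-1,-0.001,0,0,0],
    [-1,-0.001,0,0,0],
  ],
)

```text
time_s: 14.48
tool_pos: [0.4654, 0.1902, 0.1174]
tool_rot: [-126.5, 90.0, -147.3]
force: [0.3, -0.2, -6.0]
grip_width: 0.0136
```

Request:
step_arm(
  deltas=[
    [-1,0.001,0,0,0],
    [-1,0.002,0,0,0],
    [-1,0.003,0,0,0],
    [-1,0.003,0,0,0],
  ],
)

```text
time_s: 14.98
tool_pos: [0.4661, 0.1905, 0.1151]
tool_rot: [26.0, 89.9, 5.2]
force: [-0.4, 0.1, 1.7]
grip_width: 0.0136
```

Request:
step_arm(
  deltas=[
    [-1,0.001,0,0,0],
    [-1,0.002,0,0,0],
    [-1,0.002,0,0,0],
  ],
)

```text
time_s: 15.35
tool_pos: [0.4661, 0.1905, 0.1131]
tool_rot: [27.1, 89.9, 6.4]
force: [0.2, -0.8, 6.0]
grip_width: 0.0137
```

Request:
step_arm(
  deltas=[
    [-1,0.001,0,0,0],
    [-1,0.002,0,0,0],
    [-1,0.002,0,0,0],
  ],
)

```text
time_s: 15.72
tool_pos: [0.4664, 0.1907, 0.1124]
tool_rot: [-1.0, 89.9, -21.7]
force: [-3.3, -2.1, 16.1]
grip_width: 0.0136
```

```bash
cat > clip.py <<'E'
from h import *
m=camera_model('scene'); o=monitor.get_obs(); im,d=read_camera('scene'); cv2.imwrite('pics/s5.png',cv2.resize(im[200:330,370:510,::-1],(646,600),interpolation=cv2.INTER_CUBIC))
a=np.load('scene_a.npz'); i0=np.load('scene.npz')
def f(im,d,c,ang,zp,name):
    W=world('scene',d,m); I=im.astype(int); e=np.radians(ang); U=np.array([np.cos(e),np.sin(e)]); u=(W[...,:2]-c)@U*1e3; v=(W[...,:2]-c)@np.array([-U[1],U[0]])*1e3; z=(W[...,2]-zp)*1e3
    k=(d>0)&(I[...,2]>I[...,0]+40)&(u>70)&(u<110)&(abs(v)<40)&(z<12)&(z>-24)
    k=cv2.erode(k.astype(np.uint8),np.ones((3,3)))>0
    s=np.linalg.lstsq(np.c_[z[k],v[k],np.ones(k.sum())],u[k],rcond=None)[0]
    print(name,k.sum(),'clip slope rad',-s[0].round(3),'u at mid',s[2].round(1),'z range',np.percentile(z[k],[2,98]).round(1))
    k=(d>0)&(np.ptp(I,axis=-1)<40)&(I.min(-1)>80)&(abs(z)<8)&(abs(u)<80)&(abs(v)<60); print('   plate z',np.median(W[...,2][k]).round(4))
f(i0['im'],i0['d'],np.array([.4985,-.204]),77,.052,'start')
f(a['im'],a['d'],np.array([.465,.183]),69.1,.2025,'hover')
t=o['tool_pos']; f(im,d,t[:2]-.003*np.array([.357,.934]),69.1,t[2]-.025,'now'); print(t.round(4),o['force'].round(1))
E
python3 clip.py
```

```text
start 147 clip slope rad -0.039 u at mid 92.5 z range [-17.7   5.2]
   plate z 0.0525
hover 126 clip slope rad -0.077 u at mid 92.1 z range [-19.3   7.1]
   plate z 0.2026
now 77 clip slope rad -0.042 u at mid 92.0 z range [-17.7   3. ]
   plate z 0.087
[0.4664 0.1907 0.1124] [-3.3 -2.1 16.1]
```

View pics/s5.png

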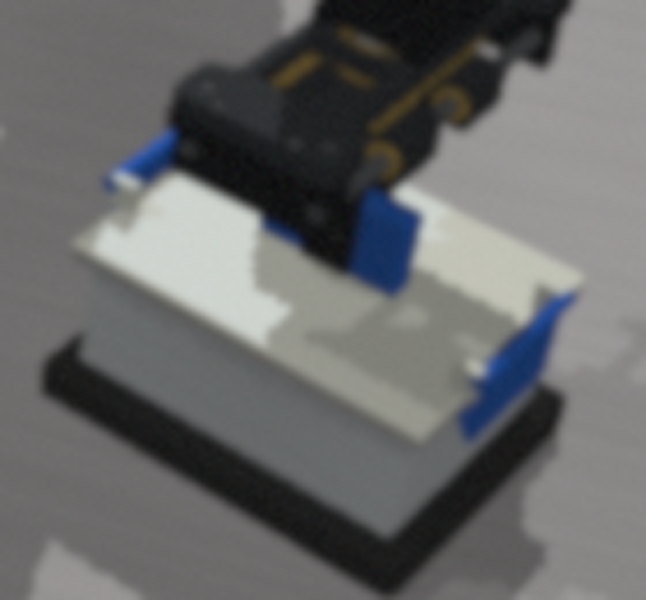

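The +y clip hangs straight (slope as at the start), the plate is level, and the stiff floor at about 112-113 mm matches a cover that is home. I unload, open and retreat, then check both ends.

Request:
step_arm(
  deltas=[
    [-1,-0.002,0,0,0],
    [-1,-0.003,0,0,0],
    [-1,-0.003,0,0,0],
    [1,-0.003,0,0,0],
    [1,-0.003,0,0,0],
    [1,-0.003,0,0,0],
    [1,-0.003,0,0,0],
    [1,-0.003,0,0,0],
    [1,-0.003,0,0,0],
    [1,-0.02,0,0,0],
    [1,-0.05,0,0,0],
    [1,-0.09,0,0,0],
  ],
)

```text
time_s: 17.27
tool_pos: [0.4653, 0.1903, 0.202]
tool_rot: [-157.9, 90.0, -178.7]
force: [0.5, -0.3, 0.2]
grip_width: 0.0859
```

Request:
step_arm(
  deltas=[
    [1,-0.03,-0.02,0,0],
    [1,-0.06,-0.05,0,0],
    [1,-0.06,-0.07,0,0],
    [1,-0.06,-0.07,0,0],
    [1,-0.06,-0.07,0,0],
  ],
)

```text
time_s: 17.9
tool_pos: [0.4409, 0.1258, 0.2609]
tool_rot: [49.9, 90.0, 29.1]
force: [0.3, -0.1, 0.7]
grip_width: 0.0873
```

```bash
cat > fin.py <<'E'
from h import *
o=monitor.get_obs(); print(o['time_s'],o['tool_pos'].round(4),o['force'].round(1),o['grip_width'])
C=np.array([.4655,.187]); e=np.radians(69.1); U=np.array([np.cos(e),np.sin(e)]); V=np.array([-U[1],U[0]])
ims=[]
for c in ('scene','wrist','top'):
    m=camera_model(c); im,d=read_camera(c); ims.append(im[...,::-1]); W=world(c,d,m); I=im.astype(int)
    u=(W[...,:2]-C)@U*1e3; v=(W[...,:2]-C)@V*1e3; z=W[...,2]*1e3
    k=(d>0)&(np.ptp(I,axis=-1)<40)&(I.min(-1)>80)&(abs(z-88)<8)&(abs(u)<80)&(abs(v)<60)
    if k.sum()>100:
        s=np.linalg.lstsq(np.c_[u[k],v[k],np.ones(k.sum())],z[k],rcond=None)[0]; print(c,k.sum(),'plate z',s[2].round(1),'tilt',np.degrees(s[:2]).round(2))
    b=(d>0)&(I[...,2]>I[...,0]+40)&(abs(v)<45)
    h=b&(abs(u)<45)&(z>115); print('  handle top z',np.percentile(z[h],[50,90]).round(1) if h.sum()>20 else None, rect(W[h]) if h.sum()>20 else '')
    for sg in (1,-1):
        q=b&(sg*u>70)&(sg*u<110)
        if q.sum()>15: print('  clip',sg,q.sum(),'u',np.percentile(u[q],[5,50,95]).round(1),'z',np.percentile(z[q],[5,50,95]).round(1))
cv2.imwrite('pics/fin.png',np.hstack([cv2.resize(ims[0][200:330,370:510],(400,371)),cv2.resize(ims[1],(400,371))]))
E
python3 fin.py
```

```text
17.9 [0.4409 0.1258 0.2609] [ 0.3 -0.1  0.7] 0.08728061560917645
scene 2451 plate z 88.2 tilt [-0.31  0.05]
  handle top z [126.1 129.1] (array([466.4, 187.8]), array([67.4, 16.5]), 68.8)
  clip 1 252 u [88.1 92.1 94.1] z [ 66.3  88.  103.1]
  clip -1 105 u [-92.5 -90.1 -87.5] z [ 86.8  99.9 103. ]
wrist 29168 plate z 89.0 tilt [ 0.09 -0.04]
  handle top z [128.7 129.8] (array([465.2, 188.6]), array([69.2, 13. ]), 69.0)
  clip 1 1452 u [89.  91.1 95.4] z [ 84.4 102.1 103.9]
  clip -1 906 u [-91.6 -87.4 -85.5] z [ 85.8 101.8 103.6]
top 833 plate z 88.5 tilt [0.14 0.34]
  handle top z None 
  clip -1 153 u [-95.6 -93.4 -90.3] z [ 66.7  99.5 105.7]
```

View pics/fin.png

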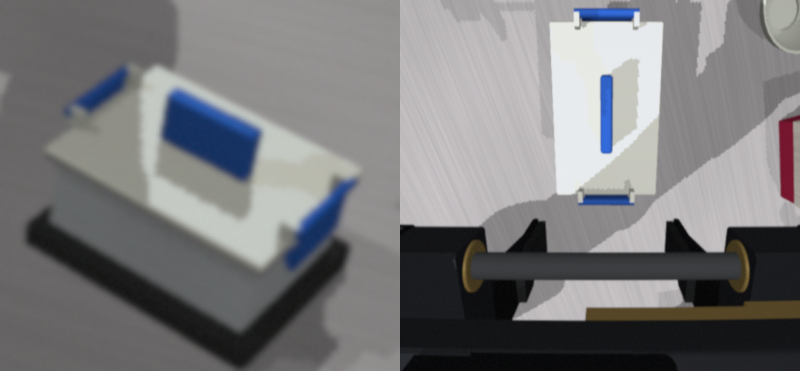

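The final view shows the handle centred at (465.5,188), the plate level at 88.5 mm and the gripper clear. One more check remains: how the rim sits under the plate, compared with the bare tub.

```bash
python3 - <<'E'
from h import *
C=np.array([.4655,.187]); e=np.radians(69.1); U=np.array([np.cos(e),np.sin(e)]); V=np.array([-U[1],U[0]])
im,d=read_camera('scene'); m=camera_model('scene'); a=np.load('scene.npz'); h=np.load('scene_a.npz')
S={}
for n,(I,D) in dict(before=(a['im'],a['d']),now=(im,d)).items():
    W=world('scene',D,m); u=(W[...,:2]-C)@U*1e3; v=(W[...,:2]-C)@V*1e3; z=W[...,2]*1e3; g=I.astype(int).mean(-1)
    for col in (410,425):
        r=[(row,v[row,col].round(0),z[row,col].round(0),int(g[row,col])) for row in range(236,312) if D[row,col]>0 and v[row,col]<-50 and z[row,col]>8]
        print(n,col,*[f'{i[0]}:{i[1]:.0f},{i[2]:.0f},{i[3]}' for i in r])
E
python3 - <<'E'
import cv2
E
```

```text
before 410 263:-55,81,149 264:-59,83,163 265:-62,83,160 266:-63,82,142 267:-66,83,117 268:-65,80,97 269:-66,78,91 270:-60,70,92 271:-61,69,93 272:-59,64,95 273:-58,61,98 274:-58,59,99 275:-60,58,99 276:-61,57,98 277:-62,56,99 278:-60,51,99 279:-59,47,100 280:-60,47,101 281:-60,43,100 282:-59,40,100 283:-60,39,100 284:-60,36,100 285:-59,33,100 286:-60,32,100 287:-58,27,100 288:-59,26,99 289:-58,23,96 290:-63,25,82 291:-60,20,65 292:-62,19,45 293:-65,20,31 294:-69,21,27 295:-68,18,27 296:-71,18,25 297:-72,18,25 298:-70,13,23 299:-72,12,22 300:-72,10,22
before 425 271:-54,81,144 272:-58,82,163 273:-59,81,164 274:-62,82,153 275:-64,82,131 276:-65,80,106 277:-65,78,93 278:-58,69,90 279:-60,68,91 280:-59,65,92 281:-60,64,96 282:-60,62,97 283:-60,59,98 284:-61,58,99 285:-59,54,98 286:-60,52,99 287:-59,50,98 288:-60,48,99 289:-58,44,98 290:-58,41,99 291:-56,37,98 292:-60,38,97 293:-60,36,99 294:-60,34,99 295:-60,31,99 296:-60,28,98 297:-58,24,98 298:-58,22,92 299:-61,22,80 300:-60,19,60 301:-64,21,39 302:-63,17,27 303:-70,22,28 304:-67,16,27 305:-71,18,26 306:-72,17,28 307:-71,14,25 308:-73,
[... 567 characters left out ...]
-71,21,27 296:-71,18,27 297:-68,13,27 298:-71,14,25 299:-72,13,25 300:-73,10,27 301:-73,8,24
now 425 267:-50,87,198 268:-57,91,198 269:-55,87,197 270:-58,87,196 271:-58,85,195 272:-62,87,187 273:-66,88,167 274:-67,87,137 275:-65,83,109 276:-64,80,93 277:-64,77,88 278:-59,70,90 279:-58,67,91 280:-59,65,92 281:-57,61,94 282:-60,62,97 283:-61,61,97 284:-60,57,98 285:-61,55,98 286:-59,51,98 287:-60,50,99 288:-60,47,100 289:-58,43,100 290:-59,42,100 291:-59,40,99 292:-61,39,98 293:-61,37,99 294:-58,32,99 295:-59,30,99 296:-62,30,99 297:-60,26,99 298:-59,23,93 299:-59,20,79 300:-63,22,59 301:-61,18,38 302:-67,21,30 303:-67,19,29 304:-67,17,26 305:-71,19,28 306:-72,18,23 307:-70,13,23 308:-72,12,26
```

```bash
python3 -c "
from h import *
for t in ('bowl_rim','carton','sauce'):
    im,d=read_camera('scene'); print(t,[np.round(r['pixel']) for r in regions_of('scene',t)[:1]])
print(env.sign_off())"
```

```text
bowl_rim [array([408., 385.])]
carton [array([304., 348.])]
sauce [array([204., 307.])]
the job is handed in; nothing more can be done
None
```

I gripped the white cover by its blue handle, set it over the tub, pressed it down and let go. I handed the job in at about 18 s of the 43 s allowed, and the last checks show the cover fully home.

- **Push:** the net push peaked at about 12 N as the clips gave. I then pressed to about 22 N net to confirm it was seated, below the 30 N limit.
- **Height:** the plate is level within the cameras' scatter of 0.1–0.3°. Its underside is about 82.5 mm up, directly on the rim at about 83 mm. The rim shows at the same height as before, so the tub settled hardly at all.
- **Clips:** the +y clip hangs straight; I measured that before letting go. I could only see the -y clip from above, but both ends sit at equal height.
- **Bystanders:** the bowl, carton and sauce bottle show within 2–5 pixels of their first positions, in line with the detector's accuracy. The gripper was clear of everything.

**Disagreements:**
- Before pressing, the wrist and scene cameras differed by about 2 mm on how well the cover was centred. I split the difference, and side forces stayed below 9 N.
- A gentle upward tug after pressing let the cover rise about 3 mm at roughly 5 N. I took this as the tub lifting along with the clipped cover, though I did not confirm it. I pressed it back to the same firm stop before letting go.

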